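Weigh two look-alike castings and load the heavier in the mill vise

ROBOT

A 7-joint arm with a two-finger parallel gripper is mounted at the origin on the work surface. World frame = base frame: x ahead of the robot, y to its left, z up, the work surface at z = 0. Lengths are in m, angles in rad, forces in N, time in s.
With the tool pointing down it reaches from about 0.4 to 0.85 m from the base axis. Payload 10.4 kg.
Tool frame: the origin (TCP) lies midway between the tips of the shut fingers; the grasp point (between the pads) lies 19 mm behind it; z points along the fingers, x is the direction in which the jaws open and shut, and the axes are right-handed (so a half turn about z gives the same grasp; the last joint's range is limited). The gripper opens to 85 mm and grips with 20 to 120 N. Pads are 22 mm wide; open, the fingers measure 114 mm over their backs; the gripper's body (76 mm by 85 mm) begins 54 mm behind the grasp point. The pads swing forward as they close: fully open they stand 13 mm farther back than shut.
Start: joints at [1.097, 0.332, -0.065, 1.46, 0.022, 1.35, -0.088], TCP at [0.272, -0.563, 0.231] pointing down, gripper open.
Joint ranges: [-2.6, 2.6], [-0.5, 2.12], [-1.47, 1.34], [0.16, 2.42], [-1.27, 4.41], [0.06, 2.06], [-2.6, 2.6]. Speed limits (rad/s): [2.22, 2.22, 2.79, 2.79, 3.14, 3.14, 3.14].

INTERFACE

Orientations are given as a unit quaternion [x, y, z, w].
In Python, from workcell import manip, cams gives the robot as it stands.
- The arm moves only by the tool move_arm, never from a script. Its argument "moves" is a list of rows, each a list of 7 numbers: the turn, a rotation vector about the tool's x, y, z in degrees, then the shift along the tool's x, y, z in m, then the finger opening in m, from 0 to 0.0854. A call has 1 to 10 rows; each row is the pose to reach, as a shift and turn from the pose commanded when the call began, along the tool's axes at that moment; what a row does not reach only later rows make up. A row lasts 1/10 s, in which the tool goes at most 50 mm and 8.59 degrees, less where a joint would pass 70% of its speed; a pose out of reach is approached as far as the arm can. A call with a gripper value outside its range is refused whole. The fingers move at their own pace and stop on an object; "grip_force" is the grip in N (left out, the last holds). Time passes only in rows, so rows that repeat a pose let the fingers close. It gives the time, the measured TCP pose, the force and the opening at its end, in the units of the state.
- manip.get_obs(): the state, without advancing time (a new reading comes with each control period).
- cams.camera(name): name is "side" or "top"; returns the picture (480x640x3 uint8, red, green, blue); there is no depth.
- cams.camera_params(name): a dict with "fx", "fy", "cx", "cy" (pixels), "xyz" and "rotation" of the camera in the world. Camera axes: x right, y up, looking along -z (the intrinsics and any distortion apply to the point x, -y, -z); pixel columns grow to the right and rows downward; lengths in m; the calibration is good to about 2 mm. A picture is of the moment at which its call begins. camera_params takes no time and is no camera call.
- manip.hand_in(): hands the job in, once; it reports no verdict.
The state is a dict: "clock": time; "joint_pos": joint angles; "joint_velocities": joint speeds; "tau": joint torques, N m; "position": TCP position; "ee_rot": TCP orientation; "ft_force": force on the tool from outside, world axes, zero at the start; "torque": the same for the moment, N m; "grip_width": opening from 0.0 (shut) to 1.0 (fully open).
Only numpy, scipy, OpenCV 4.12 (cv2) and the standard library are available. Lean on these libraries where they do the work, as an engineer would, in place of code of your own. Each camera call takes 0.05 s, during which the arm holds its last target. There are 200 camera calls.

TASK

Two brass castings in the wooden rack look alike, but one has a hidden void and is lighter: stand one on each pan of the blue balance, let go, and let the beam settle for a second to show which is heavier. Then set the heavier one upright on the bed of the open vise, between the jaws and about midway along them, and leave the lighter one standing on its pan. Set the castings down gently without dropping them, and leave the bottle, the can, the brush and the hammer where they are.

Things in the scene. Friction and masses are not known exactly. Their poses are not given: they have to be found in the camera images.
- casting_a_center (a point): Brass-coloured block, 64 mm long (x) x 40 mm wide (y) x 50 mm tall (z), dark bore in the top. Point: its centre, 25 mm above its underside; z up. Looks just like the other; each 0.3 to 0.6 kg, differing by at least 80 g. Starts standing in the rack, length across it (yaw within 5 degrees), ends at least 4 mm from the rails, at least 55 mm free between the two castings.
- casting_b_center (a point): Brass-coloured block, 64 mm long (x) x 40 mm wide (y) x 50 mm tall (z), dark bore in the top. Point: its centre, 25 mm above its underside; z up. Looks just like the other; each 0.3 to 0.6 kg, differing by at least 80 g. Starts standing in the rack, length across it (yaw within 5 degrees), ends at least 4 mm from the rails, at least 55 mm free between the two castings.
- rack: Fixed wooden carrier, 260 mm long (x) x 114 mm wide. Origin: centre of its underside. Floor 10 mm thick; two rails along x, 16 mm thick, tops 60 mm above the table (level with the castings' tops), inner faces 82 mm apart; ends open. No room for fingers at the castings' ends: here a casting can be taken only across its 40 mm width.
- vise_seat (a point): Centre of the fixed vise's bed, 30 mm above the table, midway between the jaws; z up. Jaw faces at x = -25 and +25 mm; jaws 46 mm thick, 100 mm long (y), rising 48 mm above the bed, not movable. A casting goes in with its 64 mm length along y. The channel is open at both y ends: room for fingers at the casting's ends, none at its sides. Bed 80 mm wide in y; base 220 (x) x 100 mm.
- pan_left_top (a point): Centre of the top face of the left (+y) pan, an aluminium disc, 116 mm diameter, 5 mm thick, 100 mm above the table with the beam level; it moves up and down about 8 mm with the beam and stays level. Pan centres 240 mm apart along the balance's y; x and y as the balance's. Base 110 x 270 mm; a pointer scale 110 mm tall stands between the pans, 26 mm towards the robot.
- pan_right_top (a point): Same for the right pan (-y side).
- pan_left: The left pan itself; origin on its pivot, 48 mm below the centre of its top face; x and y as the balance's.
- pan_right: The right pan itself; origin on its pivot, 48 mm below the centre of its top face.
- beam (a joint): Tilt of the balance beam, rad: 0 level (pans empty), positive with the left (+y) pan down, stops at -0.07 and +0.07. Damped: up to 2 s to swing over. With both castings on it rests at the stop on the heavier one's side, wherever they stand on the pans.
- coolant_mid (a point): White bottle with a red cap, 54 mm diameter, 160 mm tall, standing loose between the robot and the balance; the point is half-way up. Leave alone.
- grease_mid (a point): Yellow can, 64 mm diameter, 75 mm tall, loose; the point is half-way up. Leave alone.
- chip_brush: Brush lying on the table beyond the balance, 190 mm long along its x. Origin about mid-length, at its underside. Leave alone.
- mallet: Hammer lying on the table beyond the balance, 220 mm long along its x. Origin about mid-length, at its underside. Leave alone.
Mind the look-alikes: they are no part of the job. Leave any turquoise look-alike of the part that bears casting_a_center alone. Leave any white look-alike of the part that bears casting_b_center alone.

How it is judged:
By the outcome, as a careful person would: the job done as asked, in the order asked, and still so for the second after the job is handed in, with the robot touching nothing.
It also fails if it takes over 70 s, if anything falls off the work surface, if the arm or the gripper's body presses on something with over 40 N, if the wrist force passes 120 N, or if a joint passes its speed limit or range.

## Working session

There is one attempt and no reset: what is moved stays moved. The work goes in short steps, Python scripts to look and compute and a tool call to move; the robot and the scene stay as the last step left them, time stands still between calls to the robot, and variables do not carry over. Pictures are saved under pics/ and viewed, about 8 in all and at most 12, crops included, and the job is handed in when it is done.

Besides the shell and the picture viewer there is one more tool, called after "Emit:" as name(argument=value, ...), one argument or row to a line, values as JSON. move_arm: Moves the arm, as the interface text tells. Its arguments: {"type":"object","properties":{"moves":{"type":"array","items":{"type":"array","items":{"type":"number"}}},"grip_force":{"type":"number"}},"required":["moves"]}

```bash
mkdir -p pics; ls; python3 - <<'E'
from workcell import manip,cams
import cv2,numpy as np
for n in("top","side"):
    im=cams.camera(n); cv2.imwrite(f"pics/{n}0.png",im[:,:,::-1]); print(n,cams.camera_params(n))
print(manip.get_obs())
E
```

```text
pics
top {'fx': 447.9331614733829, 'fy': 447.9331614733829, 'cx': 319.6133372065568, 'cy': 236.467714933982, 'xyz': array([ 0.43046145, -0.05338802,  1.10386192]), 'rotation': array([-0.03973607,  0.04568459,  0.71221802, -0.69934216])}
side {'fx': 529.6267322670782, 'fy': 529.6267322670782, 'cx': 312.27350257495095, 'cy': 223.3594717419085, 'xyz': array([0.21865859, 0.67320864, 1.03937388]), 'rotation': array([-0.07504592,  0.34214788,  0.9167498 , -0.19202276])}
{'clock': 0.1, 'joint_pos': array([ 1.09740868,  0.33283745, -0.06470497,  1.46087756,  0.02162687,
        1.3499289 , -0.08850262]), 'joint_velocities': array([ 0.00058286, -0.00360444,  0.00031615, -0.003182  ,  0.0002504 ,
       -0.00174605, -0.00208609]), 'tau': array([ 1.20570130e-03, -6.26743340e+01,  4.90916509e-02, -3.92431426e+01,
        1.63024350e-02,  6.88511878e-03, -6.51325581e-05]), 'position': array([ 0.27213225, -0.56224975,  0.2305679 ]), 'ee_rot': array([ 8.47259949e-01, -5.31178049e-01, -5.95938761e-04, -3.22151066e-04]), 'ft_force': array([ 0.51314411, -0.35338637,  0.13905657]), 'torque': array([ 0.03722972, -0.04247356,  0.00296617]), 'grip_width': 1.0029642693595104}
```

View pics/top0.png

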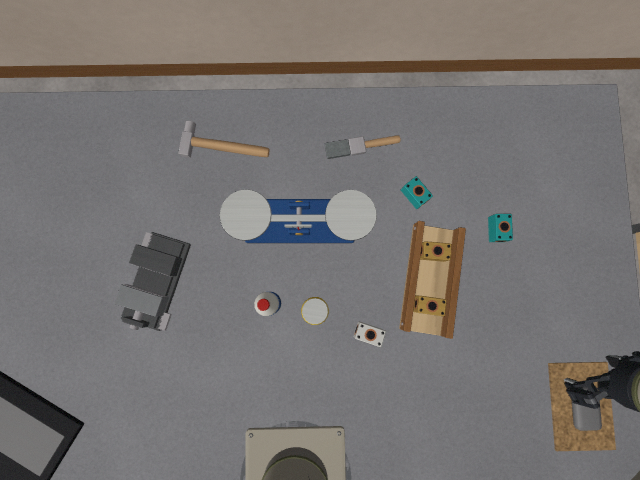

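View pics/side0.png

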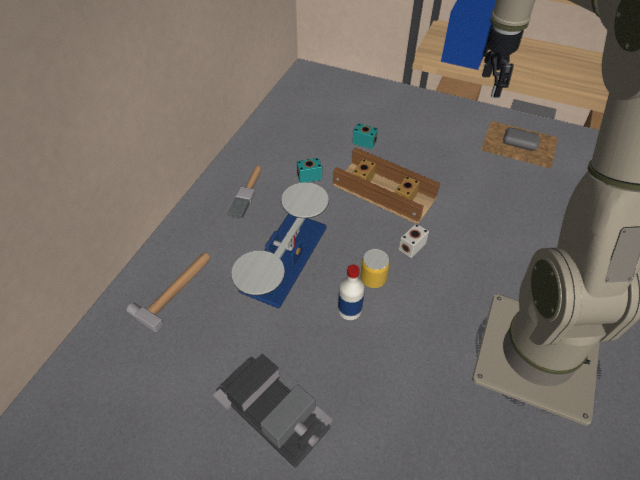

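The top view shows the castings at about (436,250) and (431,306), the pans at (246,215) and (351,215), and the vise bed near (152,279). The side view agrees, and the turquoise and white look-alikes are outside the rack. Next I'll measure these.

```bash
cat > h.py <<'E'
import numpy as np,cv2
from scipy.spatial.transform import Rotation as R
from workcell import manip,cams
def ray(n,uv):
    p=cams.camera_params(n); uv=np.atleast_2d(uv).astype(float)
    d=np.c_[(uv[:,0]-p['cx'])/p['fx'],-(uv[:,1]-p['cy'])/p['fy'],-np.ones(len(uv))]
    return p['xyz'],R.from_quat(p['rotation']).apply(d)
def plane(n,uv,z):
    o,d=ray(n,uv); return o+d*((z-o[2])/d[:,2])[:,None]
def proj(n,P):
    p=cams.camera_params(n); c=R.from_quat(p['rotation']).inv().apply(np.atleast_2d(P)-p['xyz'])
    return np.c_[p['cx']+p['fx']*c[:,0]/-c[:,2],p['cy']-p['fy']*c[:,1]/-c[:,2]]
def down(yaw): # tool z down, tool x at world angle yaw
    return R.from_euler('z',yaw)*R.from_euler('x',np.pi)
def delta(pos,yaw_deg,cur_pos=None,cur_rot=None):
    "turn and shift in tool axes from current measured pose to pos with tool x at yaw (mod 180)"
    o=manip.get_obs(); cp=o['position'] if cur_pos is None else cur_pos; cr=R.from_quat(o['ee_rot']) if cur_rot is None else cur_rot
    c=[cr.inv()*down(np.radians(yaw_deg+k)) for k in(0,180)]
    t=min(c,key=lambda r:r.magnitude())
    return np.round(t.as_rotvec(degrees=True),1),np.round(cr.inv().apply(np.array(pos)-cp),4)
def blobs(mask,amin):
    cs,_=cv2.findContours(mask.astype(np.uint8),cv2.RETR_EXTERNAL,cv2.CHAIN_APPROX_NONE)
    return [c for c in cs if cv2.contourArea(c)>amin]
E
python3 - <<'E'
from h import *
im=cv2.imread('pics/top0.png'); hsv=cv2.cvtColor(im,cv2.COLOR_BGR2HSV); H,S,V=cv2.split(hsv)
for (u,v) in [(425,245),(420,300),(430,275),(410,270),(456,270),(246,215),(150,255),(140,298),(152,279)]: print((u,v),hsv[v,u])
o=manip.get_obs(); print(R.from_quat(o['ee_rot']).as_matrix().round(3))
m=(S<40)&(V>180)
for c in blobs(m,1500):
    (u,v),r=cv2.minEnclosingCircle(c); M=cv2.moments(c); u2,v2=M['m10']/M['m00'],M['m01']/M['m00']
    if v<245: print('pan',u,v,r,u2,v2,plane('top',[(u2,v2)],.1), r*1.0/448)
z=cv2.resize(im[225:340,105:205],None,fx=5.2,fy=5.2,interpolation=cv2.INTER_CUBIC)
z2=cv2.resize(im[215:345,395:475],None,fx=4.6,fy=4.6,interpolation=cv2.INTER_CUBIC)
w=np.zeros((600,z.shape[1]+z2.shape[1],3),np.uint8); w[:z.shape[0],:z.shape[1]]=z; w[:z2.shape[0],z.shape[1]:]=z2[:600]
cv2.imwrite('pics/crop1.png',w[:,:800]); print(z.shape,z2.shape,w.shape)
E
```

```text
(425, 245) [ 20 145 153]
(420, 300) [ 20 147 156]
(430, 275) [ 18  90 182]
(410, 270) [ 13 142 106]
(456, 270) [ 14 147 123]
(246, 215) [ 30   4 172]
(150, 255) [110  11  72]
(140, 298) [105   4 117]
(152, 279) [90  4 71]
[[ 0.436 -0.9   -0.001]
 [-0.9   -0.436  0.001]
 [-0.001  0.    -1.   ]]
(598, 520, 3) (598, 368, 3) (600, 888, 3)
```

View pics/crop1.png

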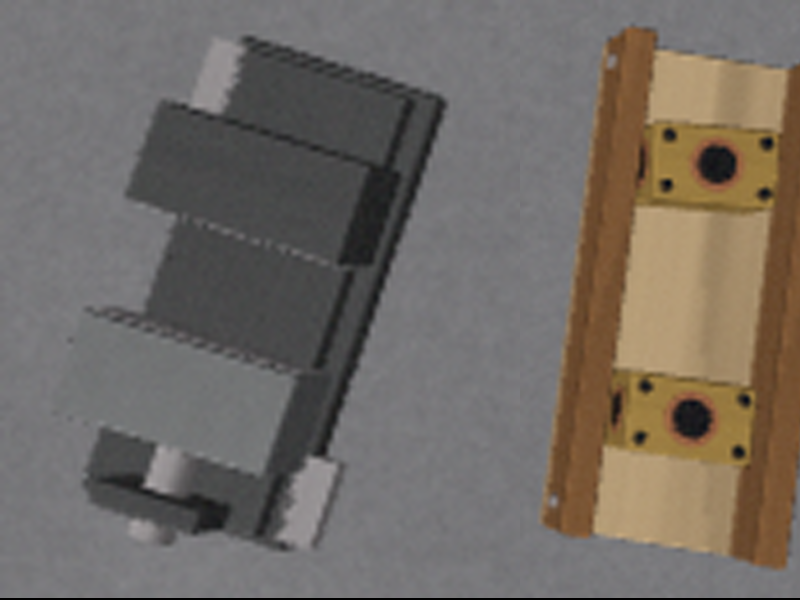

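The crop shows the jaw tops of the vise and the two castings, with bore centres at crop (717,164) and (692,419). Those are pixels (437.8,250.7) and (432.4,306.1).

```bash
cat > m.py <<'E'
from h import *
im=cv2.imread('pics/top0.png'); H,S,V=cv2.split(cv2.cvtColor(im,cv2.COLOR_BGR2HSV))
m=((S<15)&(V>140)).astype(np.uint8)
for c in blobs(cv2.morphologyEx(m,cv2.MORPH_OPEN,np.ones((15,15))),1000):
    (u,v),r=cv2.minEnclosingCircle(c); M=cv2.moments(c); uv=(M['m10']/M['m00'],M['m01']/M['m00'])
    if 170<v<245: print('pan',np.round(uv,1),(u,v,r),plane('top',[uv],.1).round(4),'r mm',r/448*1004)
cz=lambda L,z:plane('top',np.array(L)/[4.6,4.6]+[395-520/4.6,215],z)[:,:2]
for n,L in dict(far=[(669,135),(767,143),(765,193),(666,185)],near=[(645,386),(745,400),(738,452),(640,438)]).items():
    P=cz(L,.06); d=P[0]+P[3]-P[1]-P[2]; print(n,P.mean(0).round(4),'len-axis yaw',np.degrees(np.arctan2(d[1],d[0])).round(1),np.linalg.norm(P[0]-P[1]).round(4))
# bores
print('bores',cz([(717,164),(692,419)],.06).round(4))
# rails
P=cz([(628,28),(543,522),(657,30),(590,537)],.06);print('rail L outer',P.round(3).tolist(), [np.degrees(np.arctan2(*(P[i]-P[i+1])[::-1])).round(1) for i in(0,2)])
vz=lambda L,z:plane('top',np.array(L)/5.2+[105,225],z)[:,:2]
f=vz([(128,197),(340,263)],.078);n=vz([(90,310),(298,378)],.078)
for e in(f,n):
    d=e[0]-e[1];print('jaw',e.mean(0).round(4),np.degrees(np.arctan2(d[1],d[0])).round(1),np.linalg.norm(d).round(4))
print('gap',np.linalg.norm(f.mean(0)-n.mean(0)),'seat',(f.mean(0)+n.mean(0))/2)
E
python3 m.py
```

```text
pan [350.5 214.5] (350.5, 214.34616088867188, 25.19901466369629) [[ 0.6014 -0.1341  0.1   ]] r mm 56.47279179096222
pan [244.7 214.4] (244.8507843017578, 214.78273010253906, 25.537397384643555) [[0.6056 0.106  0.1   ]] r mm 57.2311316387994
far [ 0.5188 -0.3396] len-axis yaw 84.3 0.0501
near [ 0.3907 -0.3206] len-axis yaw 80.9 0.0506
bores [[ 0.5188 -0.3397]
 [ 0.3907 -0.3206]]
rail L outer [[0.59, -0.297], [0.341, -0.244], [0.588, -0.312], [0.334, -0.267]] [np.float64(-12.2), np.float64(-10.1)]
jaw [0.4866 0.325 ] 71.9 0.0984
jaw [0.4373 0.3411] 71.2 0.0964
gap 0.05188125083032815 seat [0.46197533 0.33304901]
```

```bash
python3 - <<'E'
from h import *
P=[(.5188,-.3397,.06),(.3907,-.3206,.06),(.6014,-.1341,.1),(.6056,.106,.1),(.462,.333,.078)]
print('side px',proj('side',P).round(1).tolist())
im=cv2.imread('pics/side0.png')
for (x,y,z) in P:
    u,v=proj('side',[(x,y,z)])[0]; cv2.drawMarker(im,(int(round(u)),int(round(v))),(0,0,255),cv2.MARKER_CROSS,8,1)
a=cv2.resize(im[150:300,220:430],None,fx=3,fy=3);b=cv2.resize(im[340:470,205:345],None,fx=2.4,fy=2.4)[:,:]
w=np.zeros((600,800,3),np.uint8);w[:450,:630]=a;  b=b[:150] if 0 else b
w2=np.zeros((600,800,3),np.uint8);a=cv2.resize(a,(400,286));w2[:286,:400]=a;w2[:b.shape[0],420:420+b.shape[1]]=b
cv2.imwrite('pics/crop2.png',w2[:320])
print(delta([.5188,-.3397,.16],-6))
E
```

```text
side px [[364.3, 168.1], [408.1, 186.2], [304.6, 199.8], [257.4, 272.7], [270.0, 394.9]]
(array([ -0. ,   0.1, -58.2]), array([-0.0927, -0.319 ,  0.0707]))
```

View pics/crop2.png

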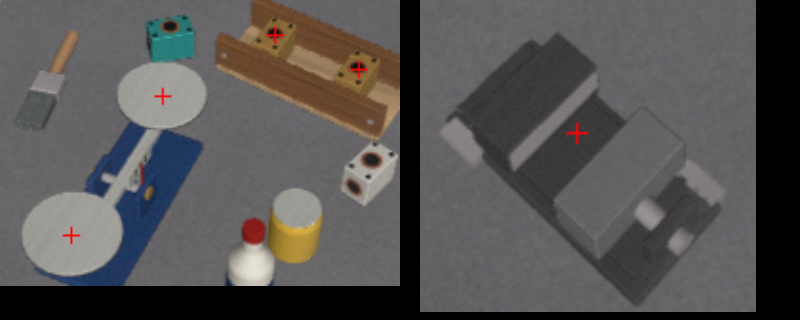

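The side-view crosses land on the bores, the pan centres and the channel middle, so the positions agree to about 2 mm. I'll approach the far casting.

Emit:
move_arm(
  moves=[
    [0,0,-58.2,-0.093,-0.319,0.071,0.085],
    [0,0,-58.2,-0.093,-0.319,0.071,0.085],
    [0,0,-58.2,-0.093,-0.319,0.071,0.085],
    [0,0,-58.2,-0.093,-0.319,0.071,0.085],
    [0,0,-58.2,-0.093,-0.319,0.071,0.085],
    [0,0,-58.2,-0.093,-0.319,0.071,0.085],
    [0,0,-58.2,-0.093,-0.319,0.071,0.085],
    [0,0,-58.2,-0.093,-0.319,0.071,0.085],
    [0,0,-58.2,-0.093,-0.319,0.071,0.085],
    [0,0,-58.2,-0.093,-0.319,0.071,0.085],
  ],
  grip_force=50,
)

```text
clock: 1.1
position: [0.518, -0.3412, 0.1602]
ee_rot: [0.999, -0.053, -0.0, 0.0]
ft_force: [-1.2, -1.5, -0.1]
grip_width: 0.993
```

```bash
python3 - <<'E'
from h import *
o=manip.get_obs();print(o['clock'],o['position'],R.from_quat(o['ee_rot']).as_matrix().round(3)[0])
print(delta([.5188,-.3397,.024],-6))
E
```

```text
1.1 [ 0.51796934 -0.34118911  0.16024474] [ 0.994 -0.107 -0.001]
(array([ 0. ,  0. , -0.1]), array([ 0.0007, -0.0017,  0.1362]))
```

Emit:
move_arm(
  moves=[
    [0,0,0,0.001,-0.001,0.04,0.085],
    [0,0,0,0.001,-0.001,0.08,0.085],
    [0,0,0,0.001,-0.001,0.11,0.085],
    [0,0,0,0.001,-0.001,0.136,0.085],
    [0,0,0,0.001,-0.001,0.136,0.085],
    [0,0,0,0.001,-0.001,0.136,0.03],
    [0,0,0,0.001,-0.001,0.136,0.03],
    [0,0,0,0.001,-0.001,0.136,0.03],
    [0,0,0,0.001,-0.001,0.136,0.03],
    [0,0,0,0.001,-0.001,0.136,0.03],
  ],
  grip_force=50,
)

```text
clock: 2.1
position: [0.5211, -0.3398, 0.0263]
ee_rot: [0.999, -0.052, 0.001, 0.001]
ft_force: [-0.7, -1.2, 8.4]
grip_width: 0.466
```

```bash
python3 - <<'E'
from h import *
o=manip.get_obs();print(o['clock'],o['position'],o['ft_force'],o['grip_width']*.0854)
print(delta([.6056,.106,.22],-6))
E
```

```text
2.1 [ 0.52109491 -0.33977798  0.0262527 ] [-0.74242035 -1.15401617  8.36756058] 0.03978003438704953
(array([ 0.1, -0.2,  0. ]), array([ 0.0381, -0.4518, -0.1944]))
```

Emit:
move_arm(
  moves=[
    [0,0,0,0,0,-0.01,0.03],
    [0,0,0,0,0,-0.03,0.03],
    [0,0,0,0,0,-0.06,0.03],
    [0,0,0,0,0,-0.1,0.03],
    [0,0,0,0,0,-0.14,0.03],
    [0,0,0,0,0,-0.18,0.03],
    [0,0,0,0,0,-0.194,0.03],
    [0,0,0,0,0,-0.194,0.03],
    [0,0,0,0,0,-0.194,0.03],
  ],
)

```text
clock: 3.0
position: [0.5191, -0.3386, 0.216]
ee_rot: [0.999, -0.052, -0.001, -0.001]
ft_force: [0.2, 0.6, -6.5]
grip_width: 0.461
```

Emit:
move_arm(
  moves=[
    [0,0,0,0.004,-0.03,0,0.03],
    [0,0,0,0.008,-0.08,0,0.03],
    [0,0,0,0.012,-0.13,0,0.03],
    [0,0,0,0.016,-0.18,0,0.03],
    [0,0,0,0.02,-0.23,0,0.03],
    [0,0,0,0.024,-0.28,0,0.03],
    [0,0,0,0.028,-0.33,0,0.03],
    [0,0,0,0.032,-0.38,0,0.03],
    [0,0,0,0.036,-0.42,0,0.03],
    [0,0,0,0.038,-0.452,0,0.03],
  ],
)

```text
clock: 4.0
position: [0.6035, 0.1098, 0.2152]
ee_rot: [0.999, -0.051, -0.002, -0.0]
ft_force: [-0.1, 0.8, -6.0]
grip_width: 0.465
```

Emit:
move_arm(
  moves=[
    [0,0,0,0,0,0,0.03],
    [0,0,0,0,0,0,0.03],
    [0,0,0,0,0,0,0.03],
  ],
)

```text
clock: 4.3
position: [0.6043, 0.105, 0.2164]
ee_rot: [0.999, -0.053, -0.001, 0.001]
ft_force: [0.4, -0.9, -5.0]
grip_width: 0.46
```

```bash
python3 - <<'E'
from h import *
o=manip.get_obs();print(o['clock'],o['position'],o['ft_force'],o['torque'],o['grip_width']*.0854)
print(delta([.6056,.106,.116],-6))
cv2.imwrite('pics/side1.png',cams.camera('side')[:,:,::-1])
E
```

```text
4.3 [0.60430313 0.10498329 0.21641984] [ 0.41974618 -0.94523257 -5.02433581] [-0.04795952 -0.04914295 -0.00378792] 0.039318970664508936
(array([ 0.1,  0.1, -0.1]), array([ 0.0014, -0.0013,  0.1004]))
```

View pics/side1.png

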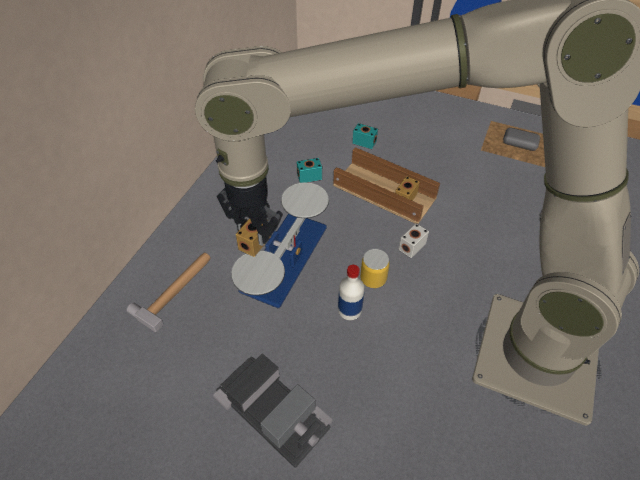

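The picture shows the casting upright in the fingers above the left pan. Now I'll lower it.

Emit:
move_arm(
  moves=[
    [0,0,0,0.001,-0.001,0.03,0.03],
    [0,0,0,0.001,-0.001,0.06,0.03],
    [0,0,0,0.001,-0.001,0.08,0.03],
    [0,0,0,0.001,-0.001,0.09,0.03],
    [0,0,0,0.001,-0.001,0.094,0.03],
    [0,0,0,0.001,-0.001,0.097,0.03],
    [0,0,0,0.001,-0.001,0.1,0.03],
    [0,0,0,0.001,-0.001,0.103,0.03],
    [0,0,0,0.001,-0.001,0.103,0.03],
  ],
)

```text
clock: 5.25
position: [0.606, 0.1075, 0.1154]
ee_rot: [0.999, -0.052, 0.0, 0.0]
ft_force: [0.2, -0.2, -4.9]
grip_width: 0.46
```

Emit:
move_arm(
  moves=[
    [0,0,0,0,0,0.001,0.03],
    [0,0,0,0,0,0.002,0.03],
    [0,0,0,0,0,0.003,0.03],
    [0,0,0,0,0,0.004,0.03],
  ],
)

```text
clock: 5.65
position: [0.6061, 0.1075, 0.1113]
ee_rot: [0.999, -0.052, 0.0, 0.0]
ft_force: [0.2, -0.2, -5.0]
grip_width: 0.46
```

Emit:
move_arm(
  moves=[
    [0,0,0,0,0,0.001,0.03],
    [0,0,0,0,0,0.002,0.03],
    [0,0,0,0,0,0.003,0.03],
    [0,0,0,0,0,0.004,0.03],
  ],
)

```text
clock: 6.05
position: [0.606, 0.1075, 0.1077]
ee_rot: [0.999, -0.052, 0.0, 0.0]
ft_force: [-3.7, -2.1, 6.8]
grip_width: 0.461
```

```bash
python3 - <<'E'
from h import *
o=manip.get_obs();print(o['clock'],o['position'],o['ft_force'])
im=cams.camera('side')[:,:,::-1]
cv2.imwrite('pics/side2.png',cv2.resize(im[140:320,190:390],None,fx=3.3,fy=3.3,interpolation=cv2.INTER_CUBIC))
E
```

```text
6.05 [0.60604196 0.10746548 0.10769611] [-3.73464837 -2.12636634  6.8189735 ]
```

View pics/side2.png

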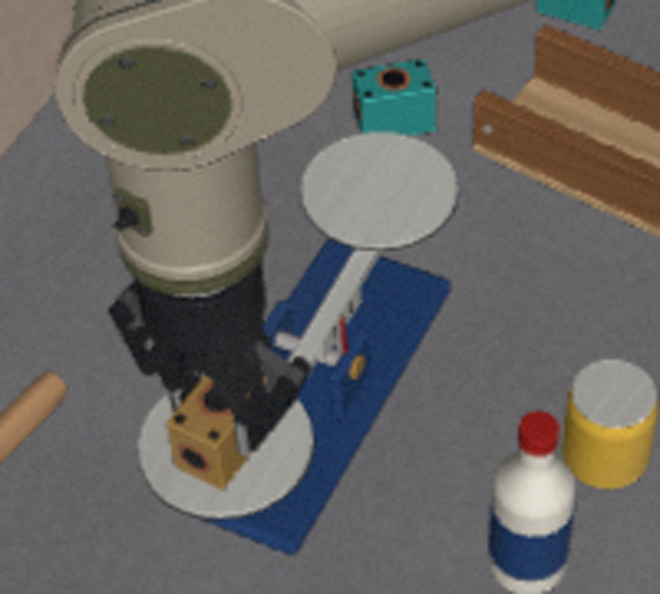

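The casting rests on the left pan with the pan at its lower stop and about 12 N taken up. I'll release it.

Emit:
move_arm(
  moves=[
    [0,0,0,0,0,-0.0005,0.05],
    [0,0,0,0,0,-0.0005,0.07],
    [0,0,0,0,0,-0.0005,0.085],
    [0,0,0,0,0,-0.0005,0.085],
    [0,0,0,0,0,-0.02,0.085],
    [0,0,0,0,0,-0.06,0.085],
    [0,0,0,0,0,-0.1,0.085],
    [0,0,0,0,0,-0.12,0.085],
  ],
)

```text
clock: 6.9
position: [0.607, 0.1081, 0.2312]
ee_rot: [0.999, -0.052, 0.002, -0.001]
ft_force: [0.6, -0.6, 0.3]
grip_width: 0.995
```

```bash
python3 - <<'E'
from h import *
print(delta([.3912,-.3206,.20],-9))
E
```

```text
(array([-0.1, -0.2,  3. ]), array([-0.1702,  0.4488,  0.0299]))
```

Emit:
move_arm(
  moves=[
    [0,0,3,-0.015,0.04,0,0.085],
    [0,0,3,-0.032,0.085,0,0.085],
    [0,0,3,-0.05,0.13,0,0.085],
    [0,0,3,-0.068,0.175,0,0.085],
    [0,0,3,-0.085,0.22,0,0.085],
    [0,0,3,-0.103,0.265,0,0.085],
    [0,0,3,-0.12,0.31,0,0.085],
    [0,0,3,-0.138,0.355,0.01,0.085],
    [0,0,3,-0.155,0.4,0.02,0.085],
    [0,0,3,-0.17,0.449,0.03,0.085],
  ],
)

```text
clock: 7.9
position: [0.3899, -0.3209, 0.1979]
ee_rot: [0.997, -0.078, 0.0, 0.0]
ft_force: [1.5, -1.2, 0.6]
grip_width: 0.996
```

Emit:
move_arm(
  moves=[
    [0,0,0,0,0,0.03,0.085],
    [0,0,0,0,0,0.07,0.085],
    [0,0,0,0,0,0.09,0.085],
    [0,0,0,0,0,0.09,0.085],
    [0,0,0,0,0,0.09,0.085],
  ],
)

```text
clock: 8.4
position: [0.3914, -0.3195, 0.1085]
ee_rot: [0.997, -0.078, 0.0, 0.0]
ft_force: [-0.2, 0.2, 0.7]
grip_width: 1.0
```

```bash
python3 - <<'E'
from h import *
print(manip.get_obs()['clock'],manip.get_obs()['position'],delta([.3915,-.3206,.026],-9))
E
```

```text
8.4 [ 0.39139642 -0.31947048  0.10850249] (array([ 0., -0.,  0.]), array([0.0002, 0.0011, 0.0825]))
```

Emit:
move_arm(
  moves=[
    [0,0,0,0,0.001,0.03,0.085],
    [0,0,0,0,0.001,0.06,0.085],
    [0,0,0,0,0.001,0.082,0.085],
    [0,0,0,0,0.001,0.082,0.085],
    [0,0,0,0,0.001,0.082,0.03],
    [0,0,0,0,0.001,0.082,0.03],
    [0,0,0,0,0.001,0.082,0.03],
    [0,0,0,0,0.001,0.082,0.03],
    [0,0,0,0,0.001,0.082,0.03],
  ],
  grip_force=50,
)

```text
clock: 9.3
position: [0.3922, -0.3212, 0.0276]
ee_rot: [0.997, -0.078, 0.001, 0.001]
ft_force: [-0.5, 2.0, 8.8]
grip_width: 0.464
```

Emit:
move_arm(
  moves=[
    [0,0,0,0,0,-0.01,0.03],
    [0,0,0,0,0,-0.03,0.03],
    [0,0,0,0,0,-0.06,0.03],
    [0,0,0,0,0,-0.1,0.03],
    [0,0,0,0,0,-0.14,0.03],
    [0,0,0,0,0,-0.18,0.03],
    [0,0,0,0,0,-0.19,0.03],
    [0,0,0,0,0,-0.19,0.03],
    [0,0,0,0,0,-0.19,0.03],
  ],
)

```text
clock: 10.2
position: [0.3901, -0.3199, 0.2144]
ee_rot: [0.997, -0.078, -0.001, -0.001]
ft_force: [0.1, 0.0, -3.8]
grip_width: 0.463
```

```bash
python3 - <<'E'
from h import *
o=manip.get_obs();print(o['clock'],o['position'],o['ft_force'],o['torque'],delta([.6014,-.1341,.2],-6))
E
```

```text
10.2 [ 0.39011797 -0.31986177  0.21437123] [ 0.13837557  0.00700988 -3.75634571] [ 0.05179525  0.05186581 -0.02701919] (array([-0.1,  0.1, -3. ]), array([ 0.1798, -0.2164,  0.0143]))
```

Emit:
move_arm(
  moves=[
    [0,0,-3,0.03,-0.036,0,0.03],
    [0,0,-3,0.06,-0.072,0,0.03],
    [0,0,-3,0.09,-0.108,0,0.03],
    [0,0,-3,0.12,-0.144,0,0.03],
    [0,0,-3,0.15,-0.18,0,0.03],
    [0,0,-3,0.17,-0.205,0,0.03],
    [0,0,-3,0.18,-0.216,0.01,0.03],
    [0,0,-3,0.18,-0.216,0.02,0.03],
    [0,0,-3,0.18,-0.216,0.04,0.03],
    [0,0,-3,0.18,-0.216,0.06,0.03],
  ],
)

```text
clock: 11.2
position: [0.6007, -0.1367, 0.1532]
ee_rot: [0.999, -0.053, -0.001, 0.0]
ft_force: [-0.3, -0.3, -4.9]
grip_width: 0.461
```

Emit:
move_arm(
  moves=[
    [0,0,0,0,0,0.01,0.03],
    [0,0,0,0,0,0.015,0.03],
    [0,0,0,0,0,0.018,0.03],
    [0,0,0,0,0,0.021,0.03],
    [0,0,0,0,0,0.023,0.03],
  ],
)

```text
clock: 11.7
position: [0.6026, -0.1352, 0.1332]
ee_rot: [0.999, -0.052, 0.0, 0.0]
ft_force: [0.1, -0.4, -4.5]
grip_width: 0.459
```

Emit:
move_arm(
  moves=[
    [0,0,0,0,0,0.002,0.03],
    [0,0,0,0,0,0.004,0.03],
    [0,0,0,0,0,0.006,0.03],
    [0,0,0,0,0,0.006,0.03],
  ],
)

```text
clock: 12.1
position: [0.6022, -0.1351, 0.1265]
ee_rot: [0.999, -0.052, -0.0, 0.0]
ft_force: [0.5, -0.7, -3.6]
grip_width: 0.458
```

Emit:
move_arm(
  moves=[
    [0,0,0,0,0,0.001,0.03],
    [0,0,0,0,0,0.002,0.03],
    [0,0,0,0,0,0.002,0.03],
  ],
)

```text
clock: 12.4
position: [0.6025, -0.1351, 0.1252]
ee_rot: [0.999, -0.052, 0.0, 0.0]
ft_force: [-1.4, 0.4, 1.4]
grip_width: 0.462
```

Contact at TCP z = 0.125, so the right pan is up at about 0.108. I'll release and wait for the beam.

Emit:
move_arm(
  moves=[
    [0,0,0,0,0,0,0.05],
    [0,0,0,0,0,0,0.07],
    [0,0,0,0,0,0,0.085],
    [0,0,0,0,0,0,0.085],
    [0,0,0,0,0,-0.02,0.085],
    [0,0,0,0,0,-0.06,0.085],
    [0,0,0,0,0,-0.1,0.085],
    [0,0,0,-0.04,0,-0.12,0.085],
    [0,0,0,-0.08,0,-0.12,0.085],
    [0,0,0,-0.12,0,-0.12,0.085],
  ],
)

```text
clock: 13.4
position: [0.482, -0.1223, 0.2453]
ee_rot: [0.999, -0.052, 0.001, 0.0]
ft_force: [-0.5, -0.1, 0.2]
grip_width: 0.997
```

Emit:
move_arm(
  moves=[
    [0,0,0,-0.03,0.05,0,0.085],
    [0,0,0,-0.06,0.1,0,0.085],
    [0,0,0,-0.06,0.1,0,0.085],
    [0,0,0,-0.06,0.1,0,0.085],
    [0,0,0,-0.06,0.1,0,0.085],
    [0,0,0,-0.06,0.1,0,0.085],
    [0,0,0,-0.06,0.1,0,0.085],
    [0,0,0,-0.06,0.1,0,0.085],
    [0,0,0,-0.06,0.1,0,0.085],
    [0,0,0,-0.06,0.1,0,0.085],
  ],
)

```text
clock: 14.4
position: [0.413, -0.2156, 0.2447]
ee_rot: [0.999, -0.052, -0.0, -0.0]
ft_force: [-0.9, -0.7, 0.3]
grip_width: 0.997
```

Emit:
move_arm(
  moves=[
    [0,0,0,0,0,0,0.085],
    [0,0,0,0,0,0,0.085],
    [0,0,0,0,0,0,0.085],
    [0,0,0,0,0,0,0.085],
    [0,0,0,0,0,0,0.085],
    [0,0,0,0,0,0,0.085],
    [0,0,0,0,0,0,0.085],
    [0,0,0,0,0,0,0.085],
  ],
)

```text
clock: 15.2
position: [0.4129, -0.2158, 0.2448]
ee_rot: [0.999, -0.052, 0.0, 0.0]
ft_force: [-0.3, 0.4, 0.4]
grip_width: 0.993
```

```bash
python3 - <<'E'
from h import *
o=manip.get_obs();print(o['clock'],o['position'])
im=cams.camera('side')[:,:,::-1]; t=cams.camera('top')[:,:,::-1]
cv2.imwrite('pics/side3.png',im);cv2.imwrite('pics/top3.png',t)
a=cv2.resize(im[160:320,210:350],None,fx=2.8,fy=2.8,interpolation=cv2.INTER_CUBIC)
b=cv2.resize(t[170:260,205:405],None,fx=3.9,fy=3.9,interpolation=cv2.INTER_CUBIC)[:,:]
cv2.imwrite('pics/c3.png',np.hstack([cv2.resize(a,(262,300)),cv2.resize(b,(520,234)) if 0 else cv2.copyMakeBorder(cv2.resize(b,(520,234)),0,66,0,0,cv2.BORDER_CONSTANT)]))
E
```

```text
15.2 [ 0.41291278 -0.215826    0.24475535]
```

View pics/c3.png

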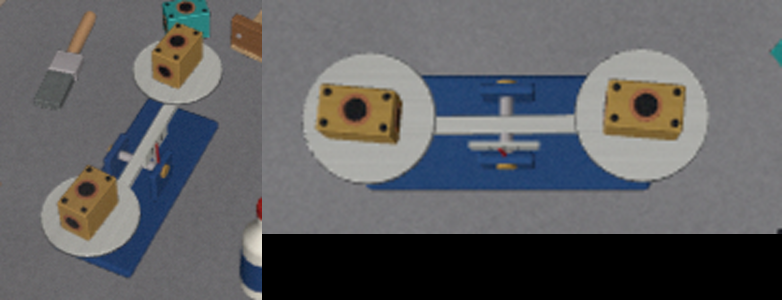

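Both castings stand on their pans. I'll triangulate the bores from both views to get the pan heights, and so the tilt.

```bash
python3 - <<'E'
from h import *
def bore(f,u,v,r=9):
    g=cv2.imread(f).max(2)[v-r:v+r+1,u-r:u+r+1]; m=(g<55).astype(np.uint8)
    n,l,s,c=cv2.connectedComponentsWithStats(m); k=min((i for i in range(1,n) if s[i,4]>8),key=lambda i:np.hypot(*(c[i]-r))); return c[k]+[u-r,v-r],s[k,4]
for n,s,t in(('L',(256,261),(241,212)),('R',(306,182),(352,210))):
    (a,na),(b,nb)=bore('pics/side3.png',*s),bore('pics/top3.png',*t)
    o1,d1=ray('side',a);o2,d2=ray('top',b);d1,d2=d1[0],d2[0]
    k=np.linalg.lstsq(np.c_[d1,-d2],o2-o1,rcond=None)[0]; p,q=o1+k[0]*d1,o2+k[1]*d2
    print(n,a,na,b,nb,((p+q)/2).round(4),np.linalg.norm(p-q).round(4))
# left casting yaw from hole marks in the top crop
L=np.array([(328,92),(387,97),(383,127),(324,122)],float); uv=(L-[262,0])/2.6+[205,170]
P=plane('top',uv,.142)[:,:2];d=P[0]+P[3]-P[1]-P[2];print(P.mean(0),np.degrees(np.arctan2(d[1],d[0])))
E
```

```text
L [255.55813953 260.55813953] 43 [240.38888889 211.61111111] 54 [0.6041 0.108  0.147 ] 0.0006
R [304.24137931 181.4137931 ] 29 [352.41071429 209.89285714] 56 [ 0.6006 -0.1332  0.164 ] 0.0005
[0.60362715 0.10743876] 84.0938308492154
```

The left bore is 17 mm lower than the right one, which is the full tilt to the left. The wrist force agrees (about 5 N against 4.2 N), so the left casting is heavier. Next I'll regrip it across its length.

Emit:
move_arm(
  moves=[
    [0,0,-8,0.01,-0.02,0,0.085],
    [0,0,-16,0.03,-0.05,0,0.085],
    [0,0,-24,0.05,-0.09,0,0.085],
    [0,0,-32,0.07,-0.13,0,0.085],
    [0,0,-40,0.09,-0.17,0,0.085],
    [0,0,-48,0.11,-0.21,0,0.085],
    [0,0,-56,0.125,-0.245,0,0.085],
    [0,0,-64,0.14,-0.28,0,0.085],
    [0,0,-72,0.15,-0.31,0,0.085],
    [0,0,-80,0.157,-0.342,0,0.085],
  ],
)

```text
clock: 16.3
position: [0.6053, 0.1089, 0.2444]
ee_rot: [0.797, 0.604, -0.0, -0.0]
ft_force: [0.9, 0.6, -0.3]
grip_width: 0.997
```

```bash
python3 - <<'E'
from h import *
o=manip.get_obs();print(o['position'],o['joint_pos'],delta([.605,.1077,.2],84.2))
E
```

```text
[0.60534615 0.10890803 0.24444137] [ 0.28190658  0.38558252 -0.70014695  1.44019726  0.24806211  1.40571294
  0.8744359 ] (array([-0. , -0. , -9.9]), array([-0.0013,  0.    ,  0.0444]))
```

Emit:
move_arm(
  moves=[
    [0,0,-5,-0.001,0,0.02,0.085],
    [0,0,-9.9,-0.001,0,0.044,0.085],
    [0,0,-9.9,-0.001,0,0.06,0.085],
    [0,0,-9.9,-0.001,0,0.06,0.085],
  ],
)

```text
clock: 16.7
position: [0.6032, 0.1063, 0.1823]
ee_rot: [0.745, 0.668, -0.002, -0.001]
ft_force: [0.0, -0.4, 0.5]
grip_width: 0.995
```

Emit:
move_arm(
  moves=[
    [0,0,0,0,0,0.03,0.085],
    [0,0,0,0,0,0.06,0.085],
    [0,0,0,0,0,0.083,0.085],
    [0,0,0,0,0,0.083,0.085],
    [0,0,0,0,0,0.083,0.085],
  ],
)

```text
clock: 17.2
position: [0.605, 0.1071, 0.1031]
ee_rot: [0.744, 0.668, 0.0, 0.0]
ft_force: [0.0, 0.5, -0.2]
grip_width: 0.997
```

```bash
python3 - <<'E'
from h import *
o=manip.get_obs();print(o['clock'],o['position'],o['ft_force'],delta([.605,.1077,.1],84.2))
E
```

```text
17.2 [0.60498951 0.1070699  0.10313438] [ 0.03287576  0.47003743 -0.1798045 ] (array([ 0.1, -0. , -0.4]), array([ 0.0006, -0.0001,  0.0031]))
```

Emit:
move_arm(
  moves=[
    [0,0,0,0,0,0.002,0.055],
    [0,0,0,0,0,0.002,0.055],
    [0,0,0,0,0,0.002,0.055],
    [0,0,0,0,0,0.002,0.055],
    [0,0,0,0,0,0.002,0.055],
    [0,0,0,0,0,0.002,0.055],
  ],
  grip_force=50,
)

```text
clock: 17.8
position: [0.6054, 0.1069, 0.1016]
ee_rot: [0.744, 0.668, 0.001, 0.001]
ft_force: [-1.5, -1.5, 6.2]
grip_width: 0.742
```

Emit:
move_arm(
  moves=[
    [0,0,0,0,0,-0.005,0.055],
    [0,0,0,0,0,-0.015,0.055],
    [0,0,0,0,0,-0.035,0.055],
    [0,0,0,0,0,-0.06,0.055],
    [0,0,0,0,0,-0.09,0.055],
    [0,0,0,0,0,-0.12,0.055],
    [0,0,0,0,0,-0.12,0.055],
    [0,0,0,0,0,-0.12,0.055],
    [0,0,0,0,0,-0.12,0.055],
  ],
)

```text
clock: 18.7
position: [0.6035, 0.1067, 0.2181]
ee_rot: [0.744, 0.669, -0.001, -0.001]
ft_force: [-0.0, 0.4, -5.3]
grip_width: 0.743
```

```bash
python3 - <<'E'
from h import *
o=manip.get_obs();print(o['clock'],o['position'],o['ft_force'],o['grip_width']*.0854,delta([.462,.333,.2],71.5))
E
```

```text
18.7 [0.60352882 0.10665043 0.21808369] [-0.0225688   0.41981878 -5.32509836] 0.06344181677177015 (array([-0.1,  0.1, 12.4]), array([ 0.2101, -0.1646,  0.0183]))
```

Emit:
move_arm(
  moves=[
    [0,0,2,0.02,-0.016,0,0.055],
    [0,0,4,0.05,-0.04,0,0.055],
    [0,0,6,0.085,-0.066,0,0.055],
    [0,0,8,0.12,-0.094,0,0.055],
    [0,0,10,0.155,-0.121,0,0.055],
    [0,0,12.4,0.185,-0.145,0,0.055],
    [0,0,12.4,0.203,-0.159,0.01,0.055],
    [0,0,12.4,0.21,-0.165,0.03,0.055],
    [0,0,12.4,0.21,-0.165,0.06,0.055],
    [0,0,12.4,0.21,-0.165,0.08,0.055],
  ],
)

```text
clock: 19.7
position: [0.4609, 0.3326, 0.1365]
ee_rot: [0.811, 0.585, -0.002, -0.0]
ft_force: [-0.3, -0.8, -5.3]
grip_width: 0.74
```

Emit:
move_arm(
  moves=[
    [0,0,0,0,0,0.01,0.055],
    [0,0,0,0,0,0.02,0.055],
    [0,0,0,0,0,0.025,0.055],
    [0,0,0,0,0,0.025,0.055],
    [0,0,0,0,0,0.025,0.055],
  ],
)

```text
clock: 20.2
position: [0.4628, 0.3336, 0.1154]
ee_rot: [0.811, 0.584, 0.0, 0.0]
ft_force: [-0.6, 0.8, -5.0]
grip_width: 0.737
```

```bash
python3 - <<'E'
from h import *
o=manip.get_obs();print(o['clock'],o['position'],o['ft_force'],delta([.462,.333,.1],71.5))
im=cams.camera('side')[:,:,::-1]; t=cams.camera('top')[:,:,::-1]
cv2.imwrite('pics/side4.png',im);cv2.imwrite('pics/top4.png',t)
a=cv2.resize(im[310:470,205:345],(525,600),interpolation=cv2.INTER_CUBIC)
b=cv2.resize(t[235:335,115:205],(270,300),interpolation=cv2.INTER_CUBIC)
cv2.imwrite('pics/c4.png',np.hstack([a,cv2.copyMakeBorder(b,0,300,0,0,cv2.BORDER_CONSTANT)]))
E
```

```text
20.2 [0.462812   0.33356033 0.11536982] [-0.5647126   0.77726788 -5.03140473] (array([ 0., -0.,  0.]), array([-0.0008, -0.0006,  0.0154]))
```

View pics/c4.png

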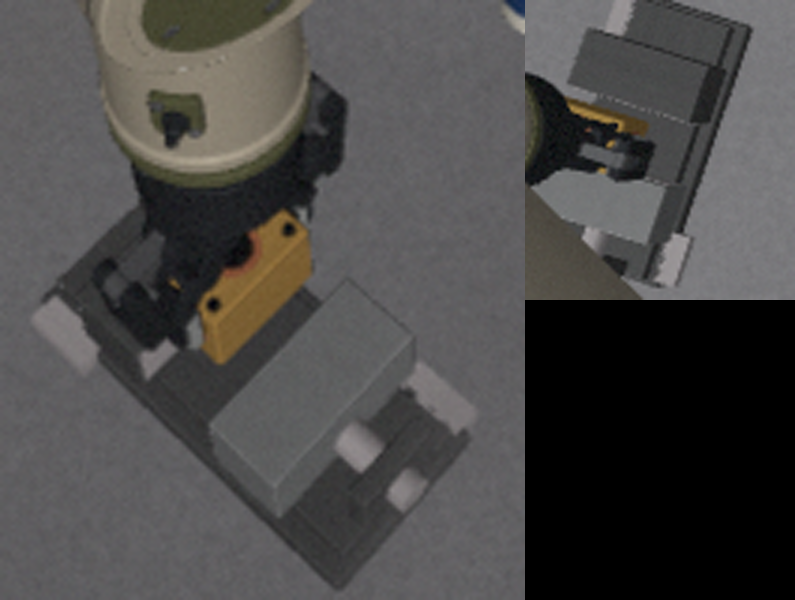

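```bash
python3 - <<'E'
from h import *
f=lambda L,z:plane('side',np.array(L,float)/3.75+[205,310],z)[:,:2]
ex=np.array([np.cos(np.radians(-18.5)),np.sin(np.radians(-18.5))]);ey=np.array([-ex[1],ex[0]]);s=np.array([.462,.333])
def show(n,P):
    d=P[1]-P[0];print(n,[(round(1e3*(p-s)@ex,1),round(1e3*(p-s)@ey,1)) for p in P],'yaw',np.degrees(np.arctan2(d[1],d[0])).round(1)%180)
show('near jaw inner top edge',f([(213,430),(348,282)],.078))
show('near jaw top outer edge',f([(280,482),(414,337)],.078))
show('casting bottom near edge',f([(222,362),(313,272)],.1058))
show('casting top near edge',f([(203,310),(310,222)],.1558))
show('holes',f([(214,304),(289,229)],.1558))
g=lambda L,z:plane('top',(np.array(L,float)-[525,0])/3+[115,235],z)[:,:2]
show('far jaw inner (top cam)',g([(567,82),(694,123)],.078))
show('near jaw inner (top cam)',g([(560,168),(668,197)],.078))
o=manip.get_obs();p=o['position'][:2];print('tcp',1e3*(p-s)@ex,1e3*(p-s)@ey)
E
```

```text
near jaw inner top edge [(np.float64(-28.6), np.float64(49.1)), (np.float64(-25.7), np.float64(-49.0))] yaw 73.2
near jaw top outer edge [(np.float64(-69.9), np.float64(44.9)), (np.float64(-69.7), np.float64(-50.2))] yaw 71.6
casting bottom near edge [(np.float64(-17.5), np.float64(29.2)), (np.float64(-18.3), np.float64(-32.6))] yaw 70.7
casting top near edge [(np.float64(-10.6), np.float64(29.6)), (np.float64(-17.1), np.float64(-34.8))] yaw 65.8
holes [(np.float64(-12.3), np.float64(24.2)), (np.float64(-12.1), np.float64(-25.5))] yaw 71.7
far jaw inner (top cam) [(np.float64(26.4), np.float64(51.2)), (np.float64(26.0), np.float64(-51.3))] yaw 71.3
near jaw inner (top cam) [(np.float64(-36.2), np.float64(33.6)), (np.float64(-32.3), np.float64(-51.4))] yaw 74.2
tcp 0.6432822483254321 0.8565837089783847
```

The casting hangs upright above the channel, about 1–2 mm off towards the far jaw, and its yaw matches. I'll correct that and lower it.

Emit:
move_arm(
  moves=[
    [0,0,0,-0.001,-0.0015,0,0.055],
    [0,0,0,-0.001,-0.0015,0.01,0.055],
    [0,0,0,-0.001,-0.0015,0.02,0.055],
    [0,0,0,-0.001,-0.0015,0.03,0.055],
    [0,0,0,-0.001,-0.0015,0.04,0.055],
    [0,0,0,-0.001,-0.0015,0.05,0.055],
    [0,0,0,-0.001,-0.0015,0.06,0.055],
    [0,0,0,-0.001,-0.0015,0.066,0.055],
    [0,0,0,-0.001,-0.0015,0.07,0.055],
    [0,0,0,-0.001,-0.0015,0.07,0.055],
  ],
)

```text
clock: 21.3
position: [0.4606, 0.3328, 0.0442]
ee_rot: [0.811, 0.584, -0.0, -0.0]
ft_force: [0.1, -0.5, -4.9]
grip_width: 0.744
```

Emit:
move_arm(
  moves=[
    [0,0,0,0,0,0.001,0.055],
    [0,0,0,0,0,0.002,0.055],
    [0,0,0,0,0,0.003,0.055],
    [0,0,0,0,0,0.003,0.055],
  ],
)

```text
clock: 21.7
position: [0.4608, 0.3328, 0.0417]
ee_rot: [0.811, 0.584, 0.0, 0.0]
ft_force: [0.1, -0.7, -4.9]
grip_width: 0.746
```

Emit:
move_arm(
  moves=[
    [0,0,0,0,0,0.001,0.055],
    [0,0,0,0,0,0.002,0.055],
    [0,0,0,0,0,0.002,0.055],
  ],
)

```text
clock: 22.0
position: [0.4609, 0.3329, 0.0402]
ee_rot: [0.811, 0.584, 0.0, 0.0]
ft_force: [-2.2, -2.1, 2.1]
grip_width: 0.747
```

Contact is at the bed height. I'll release and retreat.

Emit:
move_arm(
  moves=[
    [0,0,0,0,0,0,0.07],
    [0,0,0,0,0,0,0.085],
    [0,0,0,0,0,0,0.085],
    [0,0,0,0,0,0,0.085],
    [0,0,0,0,0,-0.01,0.085],
    [0,0,0,0,0,-0.04,0.085],
    [0,0,0,0,0,-0.08,0.085],
    [0,0,0,0,0,-0.12,0.085],
    [0,0,0,0,0,-0.16,0.085],
    [0,0,0,0,0,-0.2,0.085],
  ],
)

```text
clock: 23.0
position: [0.4604, 0.3329, 0.2423]
ee_rot: [0.811, 0.585, 0.0, 0.0]
ft_force: [0.8, 0.6, -0.1]
grip_width: 0.996
```

Emit:
move_arm(
  moves=[
    [0,0,0,0.04,0,0,0.085],
    [0,0,0,0.08,0,0,0.085],
    [0,0,0,0.12,0,0,0.085],
    [0,0,0,0.15,0,0,0.085],
    [0,0,0,0.15,0,0,0.085],
    [0,0,0,0.15,0,0,0.085],
    [0,0,0,0.15,0,0,0.085],
    [0,0,0,0.15,0,0,0.085],
    [0,0,0,0.15,0,0,0.085],
    [0,0,0,0.15,0,0,0.085],
  ],
)

```text
clock: 24.0
position: [0.5085, 0.4745, 0.2401]
ee_rot: [0.812, 0.584, 0.0, 0.0]
ft_force: [-0.4, 0.1, -0.3]
grip_width: 0.994
```

```bash
python3 - <<'E'
from h import *
im=cams.camera('side')[:,:,::-1]; t=cams.camera('top')[:,:,::-1]
cv2.imwrite('pics/side5.png',im);cv2.imwrite('pics/top5.png',t)
cv2.imwrite('pics/c5.png',np.hstack([cv2.resize(im[150:470,120:440],(400,400)),cv2.resize(t[100:350,110:510],(400,250))[:,:] if 0 else cv2.copyMakeBorder(cv2.resize(t[100:350,110:510],(400,250)),0,150,0,0,cv2.BORDER_CONSTANT)]))
E
```

View pics/c5.png

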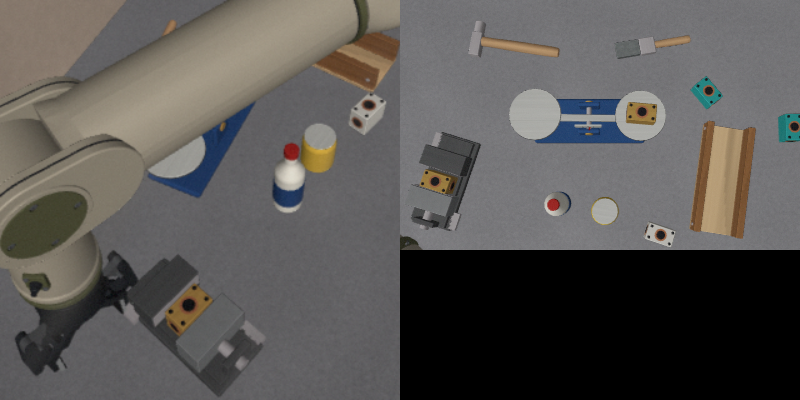

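The heavier casting stands between the jaws and the lighter one is on the right pan. The bottle, can, brush and hammer haven't moved. I'll do a last numeric check and hand in.

```bash
python3 - <<'E'
from h import *
print(plane('top',[(110+35,100+181)],.08).round(3), manip.get_obs()['joint_velocities'].round(3))
a,b=[cv2.imread(f'pics/{n}.png').astype(int) for n in('top0','top5')]
for n,(u0,v0,u1,v1) in dict(bottle=(250,285,285,320),can=(298,293,332,328),hammer=(175,118,272,160),brush=(322,132,405,162)).items(): print(n,np.abs(a-b)[v0:v1,u0:u1].mean().round(1))
print(manip.hand_in())
E
```

```text
[[0.46  0.335 0.08 ]] [-0.004  0.006  0.    -0.003  0.001  0.     0.001]
bottle 1.6
can 1.3
hammer 1.5
brush 1.5
the job is handed in; nothing more can be done
None
```

The job is done and handed in at about 24 s of the 70 s allowed. The heavier casting stands in the vise and the lighter one is on the right pan.

- **Weighing:** I stood the far casting on the left pan and the near one on the right, let go and gave the beam over 2 s. The left bore came to rest 17 mm lower than the right one, which is the full tilt. The wrist force agreed, at about 5 N for the left casting against 4–4.9 N for the right, though that reading was noisy.
- **Placing:** I regripped the left casting by its ends and lowered it onto the vise bed, where it touched at the expected height. The last check puts its bore at (0.460, 0.335), about 3 mm from my measured seat point (0.462, 0.333).
- **Left alone:** The final picture shows the bottle, can, brush and hammer unmoved, and the arm was still and clear of everything.
- **Disagreements:** The triangulated bore heights both read about 5 mm high, but the difference between them matched the full tilt. Two poorly visible edge readings while the casting hung over the vise were off by 7–10 mm, and I did not use them.

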